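Set the card press: carton home, three turns of the crank, start

TASK

The open carton has been left in the way of the press's hand crank: slide it along its track until it is fully home against the end stop. Then wind the crank exactly three full turns clockwise (seen from above), so that its handle finishes just where it stood at the start, and after that press the start button fully down and let it come up again. Leave the other things on the bench alone, and keep the carton upright.

Things in the scene. Friction and masses are not known exactly. Their poses are not given: they have to be found in the camera images.
- press: Fixed bench press with a carton track. Origin on the bench, mid-track; z up; its y axis runs along the track from crank to press. Two aluminium rails along y, 15 mm high, 156 mm apart inside, from y -160 to +60 mm. The press (four columns and a head, 270 mm high) stands beyond the end stop: y +130 to +244, x -80 to +90 mm, with a steel chute leading to the end stop.
- end_stop (a point): Middle of the end stop face that the carton must meet, 20 mm above the bench: a 40 mm high aluminium plate across the track, at y = +52 mm on the press.
- carton: Open cardboard carton, loose, 0.25 to 0.5 kg: 150 mm across the track (its x), 120 mm along it (y), 65 mm high, walls 5 mm; origin under its centre. Card packs fill it to 23 mm, leaving 140 x 110 mm free above, so shut fingers can reach in and draw it by the inside of a wall. Starts at y -95 to -65 mm on the press, blocking the crank's circle; home is y = -8 mm (at least -18).
- crank_post: Round crank housing fixed on the bench before the track (press x -30, y -200 mm), 68 mm wide at its foot, 38 mm high. Origin on the bench; the crank turns about the vertical axis through it. It does not turn: its own -y always points to where the handle stood at the start.
- crank_handle (a point): Top centre of the crank handle: upright black round bar, 28 mm diameter, 52 to 112 mm above the bench, 70 mm from the axis, on a flat steel arm (24 mm wide, 40 to 52 mm above the bench; hub 56 mm high). Turns endlessly both ways, drag about 2 N at the handle (more when fast), stays where left. No count is shown. Shut fingers can push it round from behind.
- ram_plate (a point): Middle of the press's ram, a dark steel plate between the columns. It sinks 2 mm for each clockwise turn of the crank and rises with each turn back; at the start it is always 140 mm above the bench, after three turns 134 mm.
- button_top (a point): Top centre of the start button, a black mushroom button 42 mm wide on a round steel post (48 mm wide, 75 mm high, foot 70 x 70 mm), left of the press; 97 mm above the bench when up.
- button (a joint): Travel of the start button: 0 up, 0.006 m fully down; springs back by itself; 1.2 N to start, about 5 N to push fully down. It counts as pressed beyond 0.0045 m.
- jar: Bystander: jar, 60 mm wide, 100 mm high, origin under its centre. Leave alone.
- spanner: Bystander: spanner 160 mm long lying on the bench. Leave alone.
- die_block: Bystander: dark steel block 80 x 60 x 35 mm, origin under its centre. Leave alone.
- blank_stack: Bystander: stack of blank cards 90 x 60 x 45 mm, origin under its centre. Leave alone.
Things that resemble listed ones, but are neither listed nor needed, are in the scene too. Leave any orange look-alike of the part that bears button_top alone.

How it is judged:
On the way, in this order (a step that is already met when the one before it is completed fails the run):
1. the carton is home against the end stop (y of carton in the frame of press above -0.018 m), for 0.2 s.
2. the crank has made three clockwise turns and its handle rests where it stood at the start (z of ram_plate in the frame of press between 0.133 and 0.135 m and distance of crank_handle from where it was at the start of the episode below 0.018 m and y of carton in the frame of press above -0.018 m), for 0.3 s.
3. the start button is pressed fully down (value of joint button above 0.0045 m and z of ram_plate in the frame of press between 0.133 and 0.135 m and distance of crank_handle from where it was at the start of the episode below 0.018 m), for 0.05 s.
At the end, for the whole second after the job is handed in: The carton is at rest within 10 mm of fully home against the end stop, the crank stands three full clockwise turns on, its handle within 18 mm of where it stood at the start (the ram 6 mm lower, within 1 mm), and the button, having been pressed after that, is up again (all of step 2 and value of joint button below 0.001 m and linear speed of carton below 0.01 m/s); the robot touches nothing.
It fails at once if the carton is tipped (more than about 20 degrees) (angle between carton's own z axis and vertical above 0.35 rad).
It fails at once if the jar is moved by more than 20 mm (distance of jar from where it was at the start of the episode above 0.02 m).
It fails at once if the spanner is moved by more than 20 mm (distance of spanner from where it was at the start of the episode above 0.02 m).
It fails at once if the die block is moved by more than 20 mm (distance of die_block from where it was at the start of the episode above 0.02 m).
It fails at once if the blank stack is moved by more than 20 mm (distance of blank_stack from where it was at the start of the episode above 0.02 m).
It also fails if it takes over 72 s, if anything falls off the work surface, if the arm or the gripper's body presses on something with over 40 N, if the wrist force passes 120 N, or if a joint passes its speed limit or range.

ROBOT

A 6-joint arm with a two-finger parallel gripper is mounted at the origin on the work surface. World frame = base frame: x ahead of the robot, y to its left, z up, the work surface at z = 0. Lengths are in m, angles in rad, forces in N, time in s.
With the tool pointing down it reaches from about 0.225 to 0.875 m from the base axis. Payload 3.4 kg.
Tool frame: the origin (TCP) lies midway between the tips of the shut fingers; the grasp point (between the pads) lies tcp_to_grasp behind it (tcp_to_grasp is the distance from the TCP to the grasp point, in m); z points along the fingers, y is the line along which they close (so a half turn about z gives the same grasp; the last joint's range is limited). The gripper opens to 85 mm and grips with 20 to 120 N. Pads are 22 mm wide; open, the fingers measure 114 mm over their backs; the gripper's body (76 mm by 85 mm) begins 54 mm behind the grasp point. The pads swing forward as they close: fully open they stand 13 mm farther back than shut.
Start: joints at [1.197, 0.276, 1.505, -0, 1.361, -0.121], TCP at [0.144, 0.557, 0.2] pointing down, gripper open.
Joint ranges: [-2.89, 2.89], [-0.75, 2.08], [0.22, 2.7], [-1.18, 4.32], [0.11, 2.71], [-2.7, 2.7]. Speed limits (rad/s): [2.57, 2.57, 3.14, 3.14, 3.14, 3.14].

INTERFACE

Orientations are given as [roll, pitch, yaw] about the fixed x, y, z axes, in that order (R = Rz(yaw) Ry(pitch) Rx(roll)).
In Python, from cell import sense, capture, hand_in, tcp_to_grasp gives the robot as it stands.
- The arm moves only by the shell command python3 -m inch 'ROWS' [FORCE]. ROWS is a JSON object of lists of equal length, an entry for each row: "travel": the shift along the world's x, y, z each as a share of 250 mm, from -1 to 1, a list of three; "roll": the turn about the world's z as a share of 180 degrees, from -1 to 1; "jaw": the gripper command: -1 is shut, 1 is fully open, values between are in proportion. In form: {"travel": [[tx, ty, tz], ...], "roll": [roll, ...], "jaw": [jaw, ...]}. A call has 1 to 12 rows; each row is the pose to reach, as a shift and turn from the pose commanded when the call began, turning the shorter way round; what a row does not reach only later rows make up. A row lasts 1/12 s, in which the tool goes at most 41.7 mm and 7.16 degrees, less where a joint would pass 70% of its speed; a pose out of reach is approached as far as the arm can. A call with a number of a shift or a turn outside -1 to 1 is refused whole. A call with a gripper value outside its range is refused whole. The fingers move at their own pace and stop on an object; FORCE is the grip in N (left out, the last holds). Time passes only in rows, so rows that repeat a pose let the fingers close. It gives the time, the measured TCP pose, the force, the opening and the grip force at its end, in the units of the state.
- sense(): the state, without advancing time (a new reading comes with each control period).
- capture(name): name is "side" or "top" or "wrist"; returns a dict with "image" (420x560x3 uint8, red, green, blue), "intrinsics" (3x3 intrinsics, pixels), "position" and "attitude" of the camera in the world; the wrist camera has in their place "tool_from_camera" (4x4, takes a point from camera to tool coordinates, whose origin is the TCP and whose axes are the flange's). Camera axes: x right, y down, z forward; pixel columns grow to the right and rows downward; lengths in m; the calibration is good to about 2 mm. The wrist camera is an equidistant fisheye: a pixel r from the principal point sees the ray r / f radians off the axis. A picture is of the moment at which its call begins: read the wrist's pose just before it. There is no depth.
- hand_in(): hands the job in; it is judged then, once.
The state is a dict: "time_s": time; "q": joint angles; "dq": joint speeds; "joint_torque": joint torques, N m; "position": TCP position; "ee_rot": TCP orientation; "wrist_force": force on the tool from outside, world axes, zero at the start; "ft_torque": the same for the moment, N m; "finger_gap": opening from 0.0 (shut) to 1.0 (fully open); "gripper_force": force on a finger pad.
Only numpy, scipy, OpenCV 4.12 (cv2) and the standard library are available. Lean on these libraries where they do the work, as an engineer would, in place of code of your own. Each camera call takes 0.05 s, during which the arm holds its last target. There are 200 camera calls.

## Working session

There is one attempt and no reset: what is moved stays moved. The work goes in short steps, Python scripts to look and compute and a shell command to move; the robot and the scene stay as the last step left them, time stands still between calls to the robot, and variables do not carry over. Pictures are saved under pics/ and viewed, at most 10 in all, crops included, and the job is handed in when it is done.

```bash
mkdir -p pics; ls
python3 - <<'E'
from cell import sense,capture,tcp_to_grasp
import cv2,numpy as np,pickle
s=sense();print(s['time_s'],s['position'],s['ee_rot'],s['finger_gap'],tcp_to_grasp)
for n in('top','side'):
    c=capture(n);pickle.dump(c,open(n+'.pkl','wb'))
    cv2.imwrite(f'pics/{n}0.png',c['image'][:,:,::-1]);print(n,c['intrinsics'],c['position'],c['attitude'])
E
```

```text
pics
0.0 [0.14359505 0.5561556  0.1986122 ] [-3.13971243e+00 -2.50389550e-04  2.88876151e+00] 1.000533151569035 0.0187
top [[527.78184922   0.         288.95818041]
 [  0.         527.78184922 209.99838328]
 [  0.           0.           1.        ]] [ 0.38971233 -0.02018429  1.51141804] [-3.04650137  0.00902534 -1.54454819]
side [[417.68383974   0.         279.75987408]
 [  0.         417.68383974 208.16963027]
 [  0.           0.           1.        ]] [1.43438195 0.4465175  0.88287528] [-2.21898324  0.00230529  2.01651187]
```

View pics/top0.png

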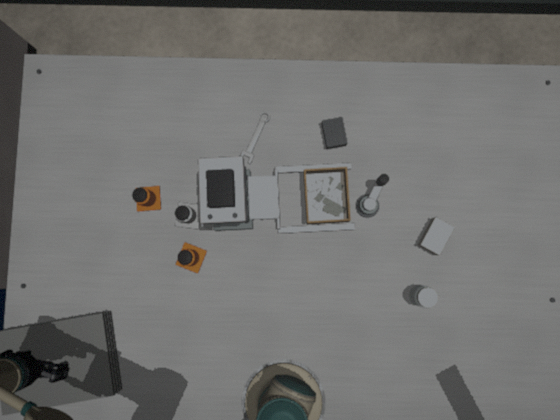

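View pics/side0.png

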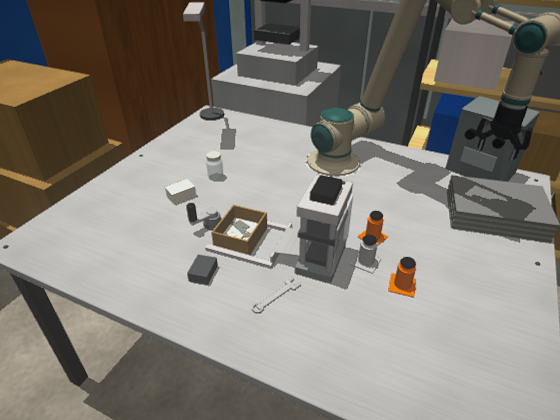

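The top view shows the track running along the image row, with the carton at (327,196), the crank post at (368,206), the handle at (382,180), and the press at (222,190). The real button is at (185,214), and the orange look-alikes are at (148,197) and (190,257). I'll zoom in to measure.

```bash
cat > h.py <<'E'
import numpy as np,cv2,pickle
from scipy.spatial.transform import Rotation as R
def ray(c,u,v,z):
    K=c['intrinsics'];d=R.from_euler('xyz',c['attitude']).as_matrix()@np.linalg.solve(K,[u,v,1.])
    p=np.array(c['position']);return p+d*(z-p[2])/d[2]
def proj(c,P):
    q=R.from_euler('xyz',c['attitude']).as_matrix().T@(np.array(P,float).reshape(-1,3)-c['position']).T
    q=np.array(c['intrinsics'])@q;return (q[:2]/q[2]).T
E
python3 - <<'E'
from h import *
c=pickle.load(open('top.pkl','rb'))
im=c['image'][140:250,160:410,::-1]
im=cv2.convertScaleAbs(cv2.resize(im,None,fx=3.2,fy=3.2,interpolation=cv2.INTER_CUBIC),alpha=1.3)
cv2.imwrite('pics/topz.png',im)
c=pickle.load(open('side.pkl','rb'))
im=c['image'][165:305,170:430,::-1]
cv2.imwrite('pics/sidez.png',cv2.convertScaleAbs(cv2.resize(im,None,fx=3,fy=3,interpolation=cv2.INTER_CUBIC),alpha=1.3))
E
```

```text
(no output)
```

View pics/topz.png

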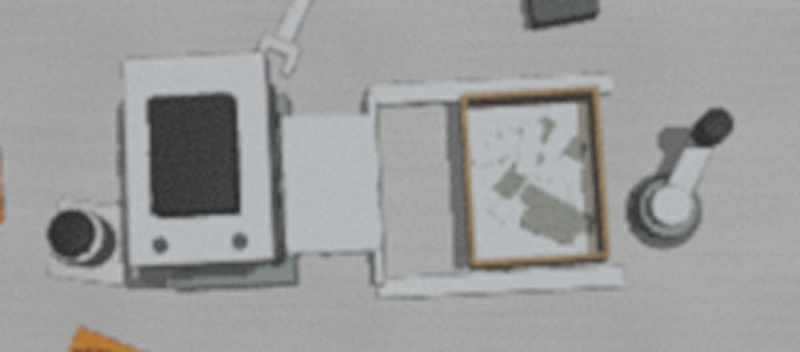

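View pics/sidez.png

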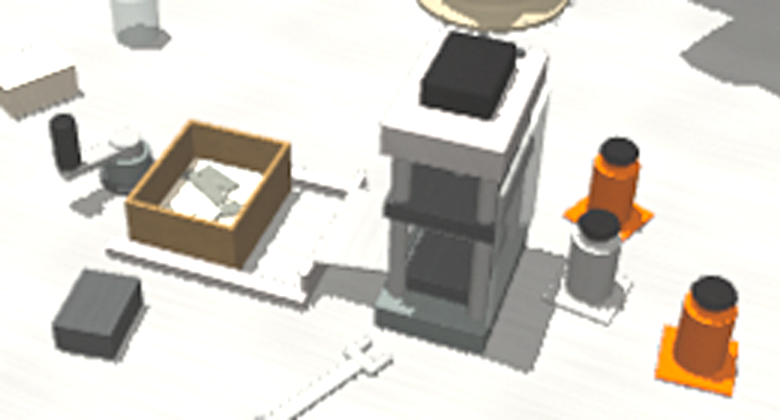

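The zoomed top crop shows:
- carton rim corners at (460,95), (598,88), (608,258) and (470,268)
- rail ends at (612,76-92) and (623,267-288)
- hub at (668,205), handle top at (715,126), button at (73,234)

The side crop confirms which button is grey and that the carton is open.

```bash
cat > m.py <<'E'
from h import *
c=pickle.load(open('top.pkl','rb'));s=pickle.load(open('side.pkl','rb'))
T=lambda u,v,z:ray(c,u/3.2+160-.35,v/3.2+140-.35,z)
S=lambda u,v,z:ray(s,u/3+170-.35,v/3+165-.35,z)
if __name__=='__main__':
    np.set_printoptions(precision=4,suppress=True)
    cor=np.array([T(u,v,.065) for u,v in((460,95),(598,88),(608,258),(470,268))])
    print('carton',cor,cor.mean(0),[np.linalg.norm(cor[i]-cor[(i+1)%4]) for i in range(4)])
    print('rail ends in',T(612,92,.015),T(623,267,.015),'rail inner L',T(380,104,.015),T(382,275,.015))
    print('hub',T(668,205,.056),S(125,135,.056),'handle',T(716,126,.112),S(63,121,.112))
    print('btn',T(72,233,.097),S(601,225,.097))
E
python3 m.py
```

```text
carton [[ 0.6415 -0.0406  0.065 ]
 [ 0.6506 -0.1599  0.065 ]
 [ 0.5032 -0.1708  0.065 ]
 [ 0.4916 -0.0527  0.065 ]] [ 0.5717 -0.106   0.065 ] [np.float64(0.11967413997410625), np.float64(0.1478203504905467), np.float64(0.11868728530954632), np.float64(0.15044895808334097)]
rail ends in [ 0.6563 -0.1773  0.015 ] [ 0.4994 -0.1894  0.015 ] rail inner L [0.6403 0.0302 0.015 ] [0.4869 0.0241 0.015 ]
hub [ 0.5512 -0.2229  0.056 ] [ 0.553  -0.2244  0.056 ] handle [ 0.6124 -0.2544  0.112 ] [ 0.62   -0.2498  0.112 ]
btn [0.5103 0.2838 0.097 ] [0.5227 0.2921 0.097 ]
```

Press yaw comes out at about 4.3° with its origin near (0.566, -0.024). The carton sits at press y of about -82 mm, the crank axis at (0.552, -0.2245) with a 70 mm radius, and these match the stated sizes. I'll move over the carton, keeping clear of the press.

```bash
python3 -m inch '{"travel":[[0.425,-0.985,0],[0.425,-0.985,0],[0.425,-0.985,0],[0.425,-0.985,0],[0.425,-0.985,0],[0.425,-0.985,0],[0.425,-0.985,0],[0.425,-0.985,0]],"roll":[0.104,0.104,0.104,0.104,0.104,0.104,0.104,0.104],"jaw":[-1,-1,-1,-1,-1,-1,-1,-1]}' 40
python3 -m inch '{"travel":[[0.4,-0.92,0],[0.4,-0.92,0],[0.4,-0.92,0],[0.4,-0.92,0],[0.4,-0.92,0],[0.4,-0.92,0],[0.4,-0.92,0],[0.4,-0.92,0]],"roll":[0,0,0,0,0,0,0,0],"jaw":[-1,-1,-1,-1,-1,-1,-1,-1]}'
python3 -m inch '{"travel":[[0.884,-0.674,0],[0.884,-0.674,0],[0.884,-0.674,0],[0.884,-0.674,0],[0.884,-0.674,0],[0.884,-0.674,0],[0.884,-0.674,0],[0.884,-0.674,0],[0.884,-0.674,0],[0.884,-0.674,0]],"roll":[0,0,0,0,0,0,0,0,0,0],"jaw":[-1,-1,-1,-1,-1,-1,-1,-1,-1,-1]}'
python3 - <<'E'
from cell import *
import cv2
s=sense();print(s['position'],s['ee_rot'],s['q'])
c=capture('wrist');cv2.imwrite('pics/w1.png',c['image'][:,:,::-1])
import pickle;pickle.dump((s,c),open('w1.pkl','wb'))
E
```

```text
time_s: 0.77
position: [0.2506, 0.3068, 0.1993]
ee_rot: [-3.139, 0.0, -3.072]
wrist_force: [0.0, 0.6, -0.3]
finger_gap: -0.001
gripper_force: 0.0
time_s: 1.43
position: [0.3513, 0.0791, 0.1994]
ee_rot: [3.141, -0.0, -3.074]
wrist_force: [-1.2, 0.6, 0.9]
finger_gap: -0.002
gripper_force: 0.0
time_s: 2.27
position: [0.5704, -0.0853, 0.1988]
ee_rot: [3.14, -0.002, -3.065]
wrist_force: [-0.3, -0.3, 0.5]
finger_gap: 0.001
gripper_force: 0.0
[ 0.5703512  -0.08525465  0.19877471] [ 3.13957847e+00 -2.26556960e-03 -3.06523679e+00] [-2.69793181e-01  2.80443194e-01  1.50028052e+00  1.15065228e-03
  1.36368363e+00 -1.91718129e+00]
```

View pics/w1.png

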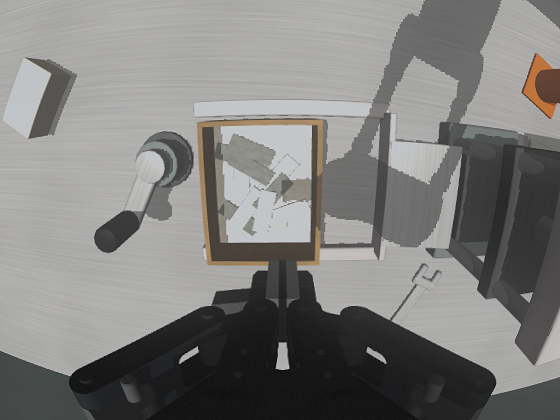

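The wrist view shows the carton rim from (200,122) to (320,262), the hub at (152,166), the handle's top end at (106,239), and the fingers above the carton. I'll refine the crank position from this view.

```bash
cat >> h.py <<'E'
def wray(s,c,u,v,z):
    K=np.array(c['intrinsics']);T=np.array(c['tool_from_camera'])
    d=np.array([(u-K[0,2]),(v-K[1,2])]);r=np.hypot(*d);th=r/K[0,0]
    d=np.array([*(np.sin(th)*d/max(r,1e-9)),np.cos(th)])
    Rw=R.from_euler('xyz',s['ee_rot']).as_matrix()
    o=Rw@T[:3,3]+s['position'];d=Rw@T[:3,:3]@d
    return o+d*(z-o[2])/d[2]
E
python3 - <<'E'
from h import *
s,c=pickle.load(open('w1.pkl','rb'));np.set_printoptions(precision=4,suppress=True)
W=lambda u,v,z:print(u,v,wray(s,c,u,v,z))
W(152,166,.056);W(106,240,.112)
for u,v in((199,123),(322,121),(319,263),(207,263)):W(u,v,.065)
W(195,112,.015);W(207,254,.015)
W(392,180,.04)
E
```

```text
152 166 [ 0.5501 -0.2221  0.056 ]
106 240 [ 0.6134 -0.2527  0.112 ]
199 123 [ 0.5041 -0.1698  0.065 ]
322 121 [ 0.4947 -0.0531  0.065 ]
319 263 [ 0.6408 -0.0403  0.065 ]
207 263 [ 0.6506 -0.1599  0.065 ]
195 112 [ 0.4941 -0.1876  0.015 ]
207 254 [ 0.6641 -0.1707  0.015 ]
392 180 [0.5495 0.0334 0.04  ]
```

Agreement is within 2 mm. Next I'll lower the shut fingers into the carton and push its +y wall along the track.

```bash
python3 -m inch '{"travel":[[0,0,-0.1],[0,0,-0.24],[0,0,-0.38],[0,0,-0.5],[0,0,-0.58],[0,0,-0.62],[0,0,-0.64],[0,0,-0.64]],"roll":[0,0,0,0,0,0,0,0],"jaw":[-1,-1,-1,-1,-1,-1,-1,-1]}'
python3 -m inch '{"travel":[[-0.002,0.03,0],[-0.005,0.06,0],[-0.007,0.09,0],[-0.009,0.12,0],[-0.011,0.15,0],[-0.014,0.18,0],[-0.016,0.21,0],[-0.018,0.24,0],[-0.02,0.27,0],[-0.023,0.3,0],[-0.024,0.32,0],[-0.024,0.32,0]],"roll":[0,0,0,0,0,0,0,0,0,0,0,0],"jaw":[-1,-1,-1,-1,-1,-1,-1,-1,-1,-1,-1,-1]}'
python3 -m inch '{"travel":[[-0.001,0.01,0],[-0.002,0.02,0],[-0.002,0.03,0],[-0.003,0.04,0],[-0.003,0.045,0],[-0.003,0.045,0]],"roll":[0,0,0,0,0,0],"jaw":[-1,-1,-1,-1,-1,-1]}'
python3 - <<'E'
from cell import *
import cv2,pickle
c=capture('top');pickle.dump(c,open('top2.pkl','wb'))
im=c['image'][140:250,160:410,::-1]
cv2.imwrite('pics/topz2.png',cv2.convertScaleAbs(cv2.resize(im,None,fx=3.2,fy=3.2,interpolation=cv2.INTER_CUBIC),alpha=1.3))
E
```

```text
time_s: 2.98
position: [0.5706, -0.087, 0.0395]
ee_rot: [3.141, -0.001, -3.067]
wrist_force: [-0.0, 0.0, -0.1]
finger_gap: -0.0
gripper_force: 0.0
time_s: 3.98
position: [0.5648, -0.0068, 0.0395]
ee_rot: [3.141, -0.0, -3.067]
wrist_force: [-0.1, -0.0, -0.2]
finger_gap: 0.003
gripper_force: 0.0
time_s: 4.48
position: [0.5643, 0.0034, 0.0395]
ee_rot: [3.141, -0.0, -3.068]
wrist_force: [-0.3, 0.4, -0.4]
finger_gap: -0.001
gripper_force: 0.0
```

```bash
for i in 1 2 3; do python3 -m inch '{"travel":[[0,0.005,0],[-0.001,0.01,0],[-0.001,0.015,0]],"roll":[0,0,0],"jaw":[-1,-1,-1]}' | egrep "time|pos|force: \["; done
```

```text
time_s: 4.78
position: [0.564, 0.007, 0.0395]
wrist_force: [0.5, 0.7, -1.0]
time_s: 5.03
position: [0.5638, 0.0109, 0.0395]
wrist_force: [-0.4, -0.0, 0.1]
time_s: 5.28
position: [0.5635, 0.0146, 0.0395]
wrist_force: [-0.6, 0.0, -0.5]
```

View pics/topz2.png

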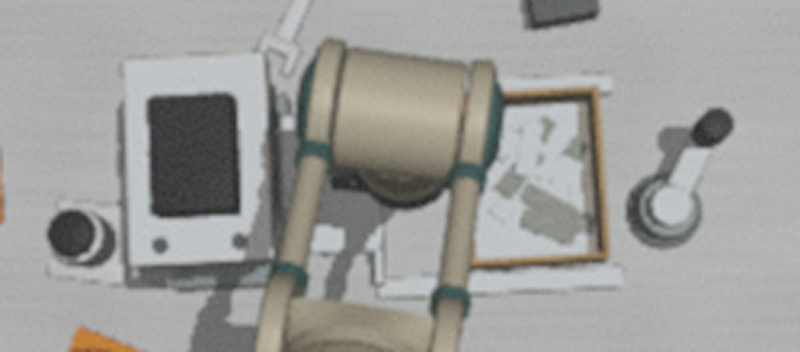

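The top view shows the carton unmoved (rim still at 598-608), although the tool has gone past the wall with no force. I need to see why.

Run:
```python
from cell import *
import cv2,pickle,numpy as np
from h import *
s=sense();print(s['time_s'],s['position'],s['q'],s['finger_gap'],s['wrist_force'])
c=capture('side');w=capture('wrist')
a=c['image'][100:310,150:430,::-1]
a=cv2.resize(a,(560,420),interpolation=cv2.INTER_CUBIC)
b=cv2.resize(w['image'][:,:,::-1],(240,180))
a=np.hstack([a,np.vstack([b,np.zeros((240,240,3),np.uint8)])])
cv2.imwrite('pics/side3.png',a)
print(w['tool_from_camera'],proj(c,s['position']))
```

```text
5.2833 [0.56353176 0.01464785 0.03950901] [-9.74997066e-02  3.93515201e-01  1.76125463e+00  1.07215700e-04
  9.86909990e-01 -1.74230851e+00] 0.002245137579542475 [-0.60135002  0.02094905 -0.53241621]
[[ 1.63760290e-04 -9.51440090e-01 -3.07833931e-01  8.09360625e-02]
 [ 9.99999692e-01 -8.05090010e-05  7.80809737e-04 -2.32827702e-04]
 [-7.67677089e-04 -3.07833964e-01  9.51439783e-01 -1.74651564e-01]
 [ 0.00000000e+00  0.00000000e+00  0.00000000e+00  1.00000000e+00]] [[275.75675059 235.99258704]]
```

View pics/side3.png

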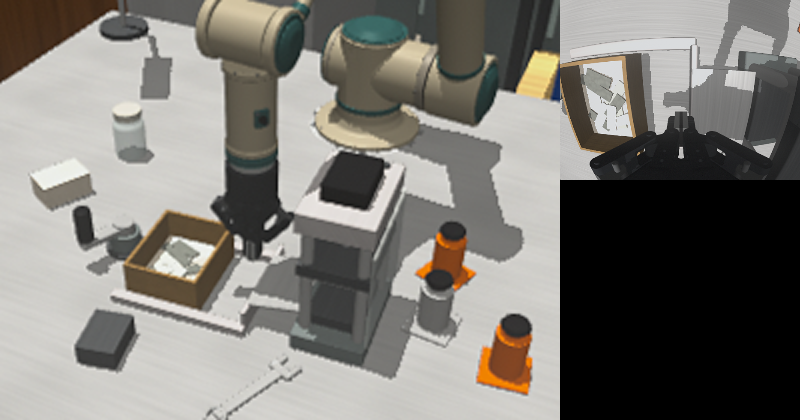

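The visible fingertips in the side view, about (253,256) in the crop, sit higher than the projected TCP at (252,272). So the tips passed over the rim. I'll work out the real tip height.

Run:
```python
from cell import *
from h import *
s=sense();c=pickle.load(open('w1.pkl','rb'))[1];d=capture('side')
x,y,_=s['position']
for z in(.04,.06,.07,.08):print(z,(proj(d,[x,y,z])-[150,100])*2)
print(c['intrinsics']);K=c['intrinsics'];T=np.linalg.inv(c['tool_from_camera'])
for z in(0,-.02,-.03,-.04,-.05):
  for xx in(.011,-.011):
    p=(T@[xx,0,z,1])[:3];r=np.hypot(p[0],p[1]);th=np.arctan2(r,p[2])
    print(z,xx,K[0][2]+K[0][0]*th*p[0]/r,K[1][2]+K[0][0]*th*p[1]/r)
```

```text
0.04 [[251.54715775 271.76249903]]
0.06 [[251.44116363 261.81484299]]
0.07 [[251.3874081  256.76983194]]
0.08 [[251.33313723 251.67645566]]
[[325.1922621    0.         282.13125551]
 [  0.         325.1922621  213.5574942 ]
 [  0.           0.           1.        ]]
0 0.011 282.27333941289953 235.66225543734794
0 -0.011 282.261243655968 269.3729199900084
-0.02 0.011 282.31844479796365 249.9120265838909
-0.02 -0.011 282.30234133634747 286.21971208514265
-0.03 0.011 282.3448038730634 258.252990241127
-0.03 -0.011 282.3260024623194 295.9168330467729
-0.04 0.011 282.3742530126647 267.5836841978508
-0.04 -0.011 282.35211708586786 306.6177155134869
-0.05 0.011 282.40731095143263 278.0728981742173
-0.05 -0.011 282.38102137740333 318.45953637468426
```

```bash
python3 -m inch '{"travel":[[0.002,-0.04,0],[0.004,-0.08,0],[0.004,-0.08,0],[0.004,-0.08,-0.02],[0.004,-0.08,-0.03],[0.004,-0.08,-0.04],[0.004,-0.08,-0.04]],"roll":[0,0,0,0,0,0,0],"jaw":[-1,-1,-1,-1,-1,-1,-1]}'
```

```text
time_s: 6.02
position: [0.5639, -0.0053, 0.0287]
ee_rot: [3.141, -0.002, -3.068]
wrist_force: [-0.0, 0.2, 0.3]
finger_gap: -0.0
gripper_force: 0.0
```

Both cameras put the real fingertips about 32 mm above the reported TCP. I'll allow for that: lift, go back inside the carton, and descend 34 mm further.

```bash
python3 -m inch '{"travel":[[0,0,0.14],[0,0,0.28],[0,0,0.28],[0.024,-0.15,0.28],[0.024,-0.3,0.28],[0.024,-0.34,0.28],[0.024,-0.34,0.28],[0.024,-0.34,0.15],[0.024,-0.34,0.05],[0.024,-0.34,0],[0.024,-0.34,-0.04],[0.024,-0.34,-0.07]],"roll":[0,0,0,0,0,0,0,0,0,0,0,0],"jaw":[-1,-1,-1,-1,-1,-1,-1,-1,-1,-1,-1,-1]}'
python3 -m inch '{"travel":[[0,0,-0.01],[0,0,-0.02],[0,0,-0.02],[0,0,-0.02]],"roll":[0,0,0,0],"jaw":[-1,-1,-1,-1]}'
python3 -m inch '{"travel":[[-0.002,0.03,0],[-0.005,0.06,0],[-0.006,0.08,0],[-0.008,0.1,0],[-0.009,0.12,0],[-0.011,0.14,0],[-0.012,0.16,0],[-0.014,0.18,0]],"roll":[0,0,0,0,0,0,0,0],"jaw":[-1,-1,-1,-1,-1,-1,-1,-1]}'
```

```text
time_s: 7.02
position: [0.57, -0.0891, 0.0109]
ee_rot: [3.14, -0.001, -3.067]
wrist_force: [0.2, -1.3, -0.6]
finger_gap: -0.002
gripper_force: 0.0
time_s: 7.35
position: [0.5713, -0.0905, 0.0077]
ee_rot: [-3.141, 0.001, -3.068]
wrist_force: [0.6, -0.2, 0.5]
finger_gap: 0.003
gripper_force: 0.0
time_s: 8.02
position: [0.5676, -0.0454, 0.0073]
ee_rot: [-3.141, 0.001, -3.068]
wrist_force: [0.4, -2.2, 0.7]
finger_gap: -0.0
gripper_force: 1.4
```

Contact is now felt (-2.2 N). I'll continue to home and watch for a jump in force.

```bash
python3 -m inch '{"travel":[[-0.002,0.02,0],[-0.003,0.04,0],[-0.005,0.06,0],[-0.006,0.08,0],[-0.008,0.1,0],[-0.009,0.12,0],[-0.011,0.14,0],[-0.012,0.16,0],[-0.014,0.18,0],[-0.014,0.19,0],[-0.015,0.2,0]],"roll":[0,0,0,0,0,0,0,0,0,0,0],"jaw":[-1,-1,-1,-1,-1,-1,-1,-1,-1,-1,-1]}'
for i in 1 2 3; do python3 -m inch '{"travel":[[0,0.005,0],[-0.001,0.01,0]],"roll":[0,0],"jaw":[-1,-1]}'| egrep "time|pos|force: \["; done
```

```text
time_s: 8.93
position: [0.5632, 0.0049, 0.007]
ee_rot: [3.142, -0.0, -3.067]
wrist_force: [-0.0, -2.6, 0.9]
finger_gap: -0.005
gripper_force: 1.4
time_s: 9.1
position: [0.5631, 0.0071, 0.007]
wrist_force: [-0.4, -1.7, 1.0]
time_s: 9.27
position: [0.5629, 0.0095, 0.007]
wrist_force: [0.5, -2.1, 1.3]
time_s: 9.43
position: [0.5627, 0.0118, 0.007]
wrist_force: [1.0, -5.5, 1.2]
```

```bash
python3 -m inch '{"travel":[[0,0.005,0],[0,0.008,0]],"roll":[0,0],"jaw":[-1,-1]}'| egrep "time|pos|force: \["
python3 -m inch '{"travel":[[0,-0.06,0],[0,-0.12,0],[0,-0.12,0.15],[0,-0.12,0.3],[0,-0.12,0.45],[0,-0.12,0.45]],"roll":[0,0,0,0,0,0],"jaw":[-1,-1,-1,-1,-1,-1]}'| egrep "time|pos|force: \["
python3 - <<'E'
from cell import *
import cv2,pickle
s=sense();c=capture('wrist');cv2.imwrite('pics/w2.png',c['image'][:,:,::-1]);print(s['position'])
pickle.dump((s,c),open('w2.pkl','wb'))
E
```

```text
time_s: 9.6
position: [0.5628, 0.0119, 0.0071]
wrist_force: [-0.2, -10.1, 0.8]
time_s: 10.1
position: [0.5675, -0.0158, 0.1268]
wrist_force: [2.9, -1.1, 0.0]
[ 0.56754335 -0.01578902  0.1267541 ]
```

View pics/w2.png

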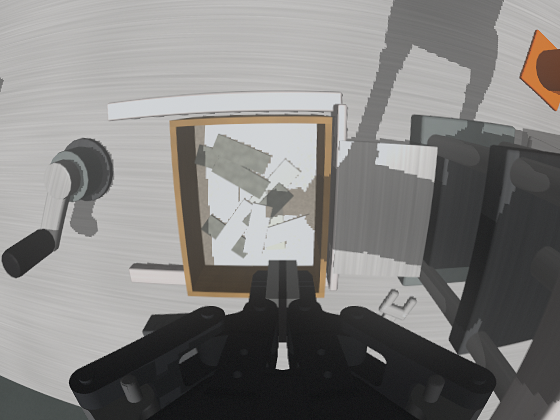

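The carton is against the end-stop plate (rim edge at x≈330, plate at 335), and the force rose to 10 N at standstill, so it is home. Now to the crank handle with the jaws open.

```bash
python3 -m inch '{"travel":[[0.182,-0.95,0.08],[0.182,-0.95,0.08],[0.182,-0.95,0.08],[0.182,-0.95,0.08],[0.182,-0.95,0.08],[0.182,-0.95,0.08],[0.182,-0.95,0.08],[0.182,-0.95,0.08],[0.182,-0.95,0.08],[0.182,-0.95,0.08]],"roll":[0,0,0,0,0,0,0,0,0,0],"jaw":[1,1,1,1,1,1,1,1,1,1]}' 20
python3 - <<'E'
from cell import *
import cv2,pickle
from h import *
s=sense();c=capture('wrist');t=capture('side');cv2.imwrite('pics/w3.png',np.hstack([c['image'][100:420,130:430,::-1],cv2.resize(t['image'][120:280,150:320,::-1],(340,320))]));print(s['position'],s['finger_gap'])
pickle.dump((s,c),open('w3.pkl','wb'))
E
```

```text
time_s: 10.98
position: [0.6073, -0.2513, 0.1384]
ee_rot: [3.139, -0.002, -3.067]
wrist_force: [0.1, -0.1, -0.8]
finger_gap: 1.0
gripper_force: 0.0
[ 0.60726443 -0.25134136  0.1384359 ] 1.00014080160516
```

View pics/w3.png

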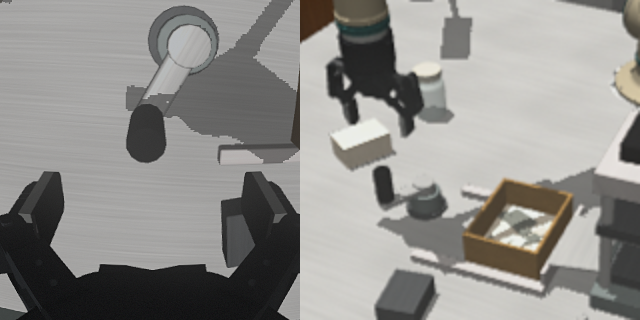

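The side crop shows the carton home and the gripper above the handle. In the wrist crop the handle's top disc is at about (146,143), with the hub top at (189,46). I'll compute the offset.

Run:
```python
from h import *
s,c=pickle.load(open('w3.pkl','rb'))
h=wray(s,c,276,243,.112);a=wray(s,c,319,146,.056);print(h,a,h-a,h-s['position'])
h=h[:2];a=a[:2]
a=(a+[.551,-.2235])/2;r=h-a;r=r/np.hypot(*r)*.07
print('centre',a,'handle',a+r)
```

```text
[ 0.61240116 -0.25507654  0.112     ] [ 0.55103528 -0.22606135  0.056     ] [ 0.06136589 -0.02901519  0.056     ] [ 0.00513673 -0.00373518 -0.0264359 ]
centre [ 0.55101764 -0.22478067] handle [ 0.61378864 -0.25576133]
```

```bash
python3 -m inch '{"travel":[[0.022,-0.015,0],[0.022,-0.015,-0.1],[0.022,-0.015,-0.2],[0.022,-0.015,-0.3],[0.022,-0.015,-0.366],[0.022,-0.015,-0.366],[0.022,-0.015,-0.366]],"roll":[0,0,0,0,0,0,0],"jaw":[1,1,1,1,1,1,1]}'
python3 -m inch '{"travel":[[0,0,0],[0,0,0],[0,0,0],[0,0,0],[0,0,0],[0,0,0],[0,0,0],[0,0,0],[0,0,0],[0,0,0]],"roll":[0,0,0,0,0,0,0,0,0,0],"jaw":[-1,-1,-1,-1,-1,-1,-1,-1,-1,-1]}' 20
```

```text
time_s: 11.67
position: [0.6135, -0.2565, 0.0474]
ee_rot: [3.141, -0.001, -3.067]
wrist_force: [0.8, -0.3, 0.1]
finger_gap: 0.999
gripper_force: 0.0
time_s: 12.5
position: [0.6138, -0.2571, 0.0491]
ee_rot: [3.142, 0.001, -3.068]
wrist_force: [-1.1, 1.9, 6.5]
finger_gap: 0.32
gripper_force: 21.0
```

The handle is gripped (gap 27 mm, 21 N). First half turn.

```bash
python3 -m inch '{"travel":[[-0.041,-0.061,0],[-0.096,-0.109,0],[-0.162,-0.141,0],[-0.233,-0.155,0],[-0.306,-0.15,0],[-0.376,-0.127,0]],"roll":[0,0,0,0,0,0],"jaw":[-1,-1,-1,-1,-1,-1]}'
python3 -m inch '{"travel":[[-0.061,0.041,0],[-0.109,0.096,0],[-0.141,0.162,0],[-0.155,0.233,0],[-0.15,0.306,0],[-0.127,0.376,0]],"roll":[0,0,0,0,0,0],"jaw":[-1,-1,-1,-1,-1,-1]}'
python3 - <<'E'
from cell import *
import cv2
from h import *
c=capture('wrist');t=capture('side');cv2.imwrite('pics/w4.png',np.hstack([c['image'][100:420,130:430,::-1],cv2.resize(t['image'][120:280,150:320,::-1],(340,320))]))
E
```

```text
time_s: 13.0
position: [0.5227, -0.2937, 0.0487]
ee_rot: [-3.133, 0.007, -3.068]
wrist_force: [3.8, -10.7, -4.9]
finger_gap: 0.318
gripper_force: 19.9
time_s: 13.5
position: [0.466, -0.1892, 0.0465]
ee_rot: [3.127, -0.038, -3.067]
wrist_force: [-28.5, 10.4, 17.5]
finger_gap: -0.0
gripper_force: 14.1
```

View pics/w4.png

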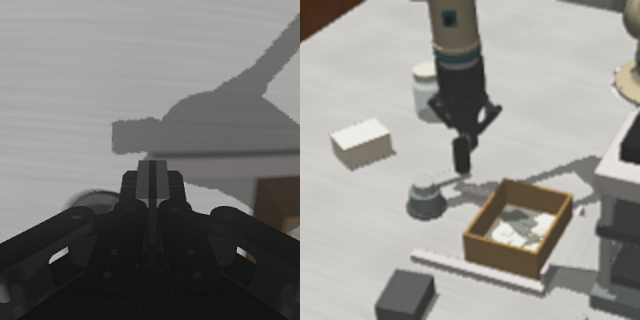

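The handle slipped out in the second quarter (jaws now shut beside it, -28 N). The arm is compliant, so gripping doesn't suit this, and I'll push from behind instead. First I back off and locate the handle.

```bash
python3 -m inch '{"travel":[[-0.06,0,0],[-0.12,0,0],[-0.16,0,0],[-0.16,0,0.15],[-0.16,0,0.3],[-0.16,0,0.45],[-0.2,0,0.5],[-0.2,0,0.5]],"roll":[0,0,0,0,0,0,0,0],"jaw":[-1,-1,-1,-1,-1,-1,-1,-1]}'
python3 - <<'E'
from cell import *
import cv2
from h import *
s=sense();c=capture('wrist');pickle.dump((s,c),open('w5.pkl','wb'));cv2.imwrite('pics/w5.png',c['image'][:,:,::-1]);print(s['position'],s['wrist_force'])
E
```

```text
time_s: 14.27
position: [0.4393, -0.1967, 0.1771]
ee_rot: [-3.136, 0.006, -3.068]
wrist_force: [-0.8, 1.3, -0.1]
finger_gap: 0.001
gripper_force: 0.0
[ 0.4392682  -0.19666939  0.17714328] [-0.84050488  1.32115232 -0.11386527]
```

View pics/w5.png

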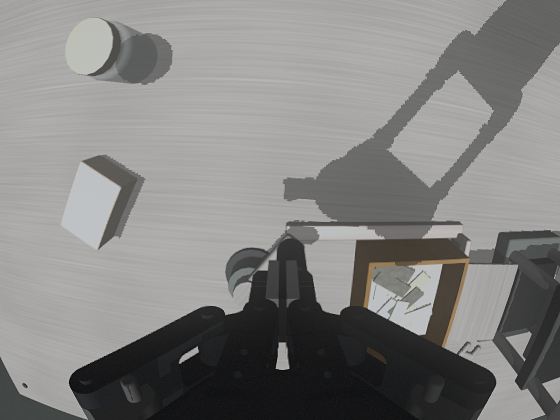

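That shows the handle's top at about (291,243), just behind the fingers, with the hub at (243,270). It was also my eleventh view, one over the limit of 10, so I won't view any more. From here I'll measure numerically: search the crank circle for the dark handle.

```bash
cat >> h.py <<'E'
C0=np.array([.551,-.2245])
def handle(c,n=72):
    g=cv2.GaussianBlur(cv2.cvtColor(c['image'],cv2.COLOR_RGB2GRAY),(0,0),1).astype(np.float32);out=[]
    for a in np.arange(0,360,360/n):
        t=np.radians(a);k=C0+.07*np.array([np.cos(t),np.sin(t)]);w=np.linspace(0,2*np.pi,12)
        P=[[*(k+r*np.array([np.cos(x),np.sin(x)])),.112] for r in(0,.006,.011) for x in w]
        m=cv2.remap(g,proj(c,P).astype(np.float32).reshape(-1,1,2),None,cv2.INTER_LINEAR)
        out.append((float(np.percentile(m,80)),a))
    return sorted(out)[:8]
E
python3 - <<'E'
from h import *
s,c=pickle.load(open('w5.pkl','rb'))
for v in(240,244):
    h=wray(s,c,291,v,.112)[:2];d=h-C0;print(h,np.hypot(*d),np.degrees(np.arctan2(d[1],d[0])))
print('start',handle(pickle.load(open('top.pkl','rb'))))
from cell import *
print('side',handle(capture('side')));print('top',handle(capture('top')))
print('side0',handle(pickle.load(open('side.pkl','rb'))))
E
```

```text
[ 0.45800278 -0.18857337] 0.09969556793224542 158.87748951750174
[ 0.46148056 -0.18828133] 0.09656874359993617 157.9722372318112
start [(65.3125, np.float64(335.0)), (69.34375, np.float64(330.0)), (73.53125, np.float64(340.0)), (90.53125, np.float64(105.0)), (92.78125, np.float64(110.0)), (94.314453125, np.float64(100.0)), (97.53125, np.float64(85.0)), (98.0625, np.float64(95.0))]
side [(51.34375, np.float64(105.0)), (53.00390625, np.float64(100.0)), (54.5625, np.float64(110.0)), (58.08984375, np.float64(95.0)), (58.681640625, np.float64(115.0)), (62.5625, np.float64(120.0)), (66.939453125, np.float64(125.0)), (72.25, np.float64(130.0))]
top [(49.77734375, np.float64(150.0)), (50.560546875, np.float64(145.0)), (53.2158203125, np.float64(155.0)), (59.31640625, np.float64(140.0)), (81.4375, np.float64(160.0)), (82.3984375, np.float64(135.0)), (102.390625, np.float64(130.0)), (111.64453125, np.float64(165.0))]
side0 [(91.5, np.float64(340.0)), (97.251953125, np.float64(345.0)), (112.7109375, np.float64(335.0)), (114.8857421875, np.float64(280.0)), (114.90625, np.float64(300.0)), (114.91796875, np.float64(285.0)), (114.9296875, np.float64(295.0)), (115.0, np.float64(290.0))]
```

```bash
python3 -m inch '{"travel":[[-0.1,-0.1,0.1],[-0.3,-0.2,0.2],[-0.4,-0.3,0.2],[-0.4,-0.3,0.2],[-0.4,-0.3,0.2]],"roll":[0,0,0,0,0],"jaw":[-1,-1,-1,-1,-1]}'
python3 - <<'E'
from h import *
from cell import *
print(sense()['position'])
for n in('top','side'):print(n,[(round(a),int(b)) for a,b in handle(capture(n))])
E
```

```text
time_s: 14.83
position: [0.3356, -0.2715, 0.222]
ee_rot: [3.141, -0.002, -3.072]
wrist_force: [-0.1, 0.8, -0.5]
finger_gap: -0.0
gripper_force: 0.0
[ 0.33562821 -0.27154494  0.22203568]
top [(61, 145), (62, 140), (77, 150), (84, 135), (103, 130), (124, 155), (132, 125), (132, 60)]
side [(51, 105), (53, 100), (54, 110), (57, 95), (58, 115), (61, 120), (64, 125), (68, 130)]
```

Run:
```python
from h import *
from cell import *
for n in('top','side'):
    c=capture(n);g=cv2.cvtColor(c['image'],cv2.COLOR_RGB2GRAY)
    u,v=proj(c,[*C0,.112])[0].astype(int);u0,v0=u-45,v-45
    m=(g[v0:v0+90,u0:u0+90]<55).astype(np.uint8)
    k,l,st,ce=cv2.connectedComponentsWithStats(m)
    for i in range(1,k):
        if st[i,4]>25:
            p=ray(c,ce[i][0]+u0,ce[i][1]+v0,.112 if n=='top' else .085)[:2];d=p-C0
            print(n,st[i],ce[i]+[u0,v0],p,np.hypot(*d),np.degrees(np.arctan2(d[1],d[0])))
```

```text
top [24 63 11 10 45] [353.82222222 223.28888889] [ 0.49176083 -0.17710627] 0.07586464855537445 141.33877914064377
side [ 63  39   8  17 110] [230.65454545 197.41818182] [ 0.50085949 -0.17987493] 0.06712278208341015 138.330908493179
```

Both cameras put the handle near 140° (radius about 70 mm, 194° clockwise so far). I'll put shut fingers behind it at 180° on the circle.

```bash
python3 -m inch '{"travel":[[0.15,0.05,0],[0.3,0.1,0],[0.45,0.15,0],[0.58,0.188,0],[0.58,0.188,0],[0.58,0.188,-0.15],[0.58,0.188,-0.3],[0.58,0.188,-0.45],[0.58,0.188,-0.6],[0.58,0.188,-0.7],[0.58,0.188,-0.7],[0.58,0.188,-0.7]],"roll":[0,0,0,0,0,0,0,0,0,0,0,0],"jaw":[-1,-1,-1,-1,-1,-1,-1,-1,-1,-1,-1,-1]}'
```

```text
time_s: 16.03
position: [0.4821, -0.2215, 0.0466]
ee_rot: [3.139, -0.003, -3.066]
wrist_force: [-0.5, 0.5, -0.3]
finger_gap: 0.002
gripper_force: 0.0
```

```bash
python3 -m inch '{"travel":[[-0.004,-0.012,0],[-0.004,-0.012,0]],"roll":[0,0],"jaw":[-1,-1]}'|grep pos
python3 -m inch '{"travel":[[0.01,0.072,0],[0.038,0.14,0],[0.082,0.198,0],[0.14,0.242,0],[0.208,0.27,0],[0.28,0.28,0]],"roll":[0,0,0,0,0,0],"jaw":[-1,-1,-1,-1,-1,-1]}'
python3 - <<'E'
from h import *
from cell import *
print(sense()['position'])
for n in('top','side'):print(n,[(round(a),int(b)) for a,b in handle(capture(n))])
E
```

```text
position: [0.4836, -0.2272, 0.05]
time_s: 16.7
position: [0.5518, -0.1561, 0.0502]
ee_rot: [-3.139, -0.0, -3.066]
wrist_force: [-4.0, -4.6, 1.1]
finger_gap: -0.001
gripper_force: 2.1
[ 0.55176629 -0.15609643  0.05018471]
top [(54, 95), (55, 90), (55, 105), (55, 100), (62, 85), (78, 80), (91, 75), (91, 110)]
side [(46, 145), (46, 150), (47, 155), (47, 170), (47, 175), (47, 180), (47, 165), (47, 160)]
```

Force shows the handle being pushed. Continue by quarters, checking force.

```bash
python3 -m inch '{"travel":[[0.072,-0.01,0],[0.14,-0.038,0],[0.198,-0.082,0],[0.242,-0.14,0],[0.27,-0.208,0],[0.28,-0.28,0]],"roll":[0,0,0,0,0,0],"jaw":[-1,-1,-1,-1,-1,-1]}'|egrep "pos|force"
python3 -m inch '{"travel":[[-0.01,-0.072,0],[-0.038,-0.14,0],[-0.082,-0.198,0],[-0.14,-0.242,0],[-0.208,-0.27,0],[-0.28,-0.28,0]],"roll":[0,0,0,0,0,0],"jaw":[-1,-1,-1,-1,-1,-1]}'|egrep "pos|force"
python3 - <<'E'
from h import *
from cell import *
for n in('top','side'):print(n,[(round(a),int(b)) for a,b in handle(capture(n))])
E
```

```text
position: [0.6209, -0.2253, 0.0487]
wrist_force: [-3.3, 4.5, 0.4]
gripper_force: 2.3
position: [0.553, -0.298, 0.0493]
wrist_force: [3.9, 2.4, 1.2]
gripper_force: 1.7
top [(47, 250), (50, 255), (58, 260), (62, 245), (79, 265), (87, 75), (87, 70), (88, 60)]
side [(46, 255), (47, 250), (47, 260), (52, 245), (57, 265), (71, 240), (71, 270), (74, 275)]
```

The finger is at 270° and both cameras see the handle at about 252°, so it tracks well (about 442° turned). I'll do 540° more in half-turns and then check.

```bash
python3 -m inch '{"travel":[[-0.072,0.01,0],[-0.14,0.038,0],[-0.198,0.082,0],[-0.242,0.14,0],[-0.27,0.208,0],[-0.28,0.28,0],[-0.27,0.352,0],[-0.242,0.42,0],[-0.198,0.478,0],[-0.14,0.522,0],[-0.072,0.55,0],[0,0.56,0]],"roll":[0,0,0,0,0,0,0,0,0,0,0,0],"jaw":[-1,-1,-1,-1,-1,-1,-1,-1,-1,-1,-1,-1]}'|egrep "pos|force"
python3 -m inch '{"travel":[[0.072,-0.01,0],[0.14,-0.038,0],[0.198,-0.082,0],[0.242,-0.14,0],[0.27,-0.208,0],[0.28,-0.28,0],[0.27,-0.352,0],[0.242,-0.42,0],[0.198,-0.478,0],[0.14,-0.522,0],[0.072,-0.55,0],[0,-0.56,0]],"roll":[0,0,0,0,0,0,0,0,0,0,0,0],"jaw":[-1,-1,-1,-1,-1,-1,-1,-1,-1,-1,-1,-1]}'|egrep "pos|force"
python3 - <<'E'
from h import *
from cell import *
for n in('top','side'):print(n,[(round(a),int(b)) for a,b in handle(capture(n))])
E
```

```text
position: [0.5515, -0.1559, 0.0487]
wrist_force: [-4.4, -2.6, 1.1]
gripper_force: 2.1
position: [0.5537, -0.2982, 0.0489]
wrist_force: [3.4, 2.6, 0.1]
gripper_force: 1.7
top [(47, 250), (49, 255), (55, 260), (62, 245), (74, 265), (88, 75), (88, 70), (88, 60)]
side [(46, 255), (46, 260), (47, 250), (54, 245), (55, 265), (69, 270), (73, 275), (76, 280)]
```

Two turns on from the start pose, plus 82°. Now the last 278°, slower near the end.

```bash
python3 -m inch '{"travel":[[-0.072,0.01,0],[-0.14,0.038,0],[-0.198,0.082,0],[-0.242,0.14,0],[-0.27,0.208,0],[-0.28,0.28,0],[-0.27,0.352,0],[-0.242,0.42,0],[-0.198,0.478,0],[-0.14,0.522,0],[-0.072,0.55,0],[0,0.56,0]],"roll":[0,0,0,0,0,0,0,0,0,0,0,0],"jaw":[-1,-1,-1,-1,-1,-1,-1,-1,-1,-1,-1,-1]}'|egrep "pos|force"
python3 -m inch '{"travel":[[0.072,-0.01,0],[0.14,-0.038,0],[0.198,-0.082,0],[0.242,-0.14,0],[0.258,-0.173,0],[0.27,-0.208,0],[0.27,-0.208,0]],"roll":[0,0,0,0,0,0,0],"jaw":[-1,-1,-1,-1,-1,-1,-1]}'|egrep "pos|force"
python3 - <<'E'
from h import *
from cell import *
p=sense()['position'][:2]-C0;print(np.degrees(np.arctan2(p[1],p[0])))
for n in('top','side'):print(n,[(round(a),int(b)) for a,b in handle(capture(n))])
E
```

```text
position: [0.5519, -0.156, 0.0485]
wrist_force: [-3.8, -3.8, -0.3]
gripper_force: 2.1
position: [0.6202, -0.2096, 0.0479]
wrist_force: [0.2, 0.6, 0.7]
gripper_force: 0.0
12.136517792520106
top [(46, 25), (48, 20), (53, 355), (53, 0), (54, 350), (54, 5), (54, 15), (55, 345)]
side [(45, 220), (45, 225), (45, 230), (46, 235), (46, 240), (46, 245), (46, 250), (46, 255)]
```

```bash
python3 -m inch '{"travel":[[0.004,-0.024,0],[0.008,-0.048,0],[0.01,-0.066,0],[0.01,-0.066,0]],"roll":[0,0,0,0],"jaw":[-1,-1,-1,-1]}'|egrep "pos|force"
python3 -m inch '{"travel":[[0,0.04,0],[0,0.08,0],[0,0.08,0.15],[0,0.08,0.3],[0,0.08,0.45],[-0.1,0.2,0.6],[-0.25,0.32,0.8],[-0.4,0.4,0.8],[-0.5,0.4,0.8],[-0.6,0.4,0.8],[-0.6,0.4,0.8],[-0.6,0.4,0.8]],"roll":[0,0,0,0,0,0,0,0,0,0,0,0],"jaw":[-1,-1,-1,-1,-1,-1,-1,-1,-1,-1,-1,-1]}'|egrep "time|pos|force"
cat > hc.py <<'E'
from h import *
from cell import *
def cen(c):
    g=cv2.cvtColor(c['image'],cv2.COLOR_RGB2GRAY)
    b=handle(c)[0][1];t=np.radians(b)
    u,v=proj(c,[*(C0+.07*np.array([np.cos(t),np.sin(t)])),.112])[0]
    y,x=np.mgrid[:g.shape[0],:g.shape[1]];m=(np.hypot(x-u,y-v)<9)&(g<75)
    q=np.array([x[m].mean(),y[m].mean()]);return b,m.sum(),q,ray(c,*q,.112)[:2]
for n in('top','side'):print(n,'start',*cen(pickle.load(open(n+'.pkl','rb'))),'now',*cen(capture(n)))
E
python3 hc.py
```

```text
position: [0.6214, -0.2252, 0.0479]
wrist_force: [0.0, 1.0, -0.7]
gripper_force: 0.5
time_s: 23.02
position: [0.4708, -0.1233, 0.2494]
wrist_force: [1.5, 0.1, -0.0]
gripper_force: 0.0
top start 335.0 110 [381.92727273 179.74545455] [ 0.61036159 -0.25045145] now 340.0 111 [381.06306306 179.63063063] [ 0.61061439 -0.24814184]
side start 340.0 80 [190.95 208.3 ] [ 0.63366179 -0.23902399] now 345.0 82 [191.32926829 208.86585366] [ 0.63553814 -0.23630563]
```

The handle is back within about 3 mm of its start. I'll check the ram drop and carton numerically from the side picture, and travel round the robot side of the press towards the button.

```bash
python3 - <<'E'
from h import *
from cell import *
s0=pickle.load(open('side.pkl','rb'));s1=capture('side')
f=lambda c,r:cv2.cvtColor(c['image'],cv2.COLOR_RGB2GRAY)[r[0]:r[1],r[2]:r[3]].astype(np.float32)
print('ram',cv2.phaseCorrelate(f(s0,(228,246,305,328)),f(s1,(228,246,305,328)),cv2.createHanningWindow((23,18),5)))
print('expected',proj(s1,[.566,.16,.134])-proj(s1,[.566,.16,.14]))
# carton rim back edge in top: brown mask centroid
for n in('top','now'):
    c=pickle.load(open('top.pkl','rb')) if n=='top' else capture('top')
    h=cv2.cvtColor(c['image'],cv2.COLOR_RGB2HSV);m=(h[...,0]>8)&(h[...,0]<22)&(h[...,1]>110);m[:160]=0;m[235:]=0;m[:,:260]=0;m[:,400:]=0
    y,x=np.nonzero(m);print(n,len(x),x.min(),x.max())
E
python3 -m inch '{"travel":[[-0.1,0.1,0.1],[-0.25,0.25,0.2],[-0.4,0.4,0.24],[-0.4,0.55,0.24],[-0.4,0.7,0.24],[-0.4,0.85,0.24],[-0.4,0.99,0.24],[-0.4,0.99,0.24],[-0.4,0.99,0.24],[-0.4,0.99,0.24]],"roll":[0,0,0,0,0,0,0,0,0,0],"jaw":[-1,-1,-1,-1,-1,-1,-1,-1,-1,-1]}'|egrep "time|pos|force"
python3 -m inch '{"travel":[[0,0.1,0],[0,0.25,0],[0,0.4,0],[0,0.55,0],[0,0.64,0],[0.15,0.64,0],[0.3,0.64,0],[0.4,0.64,0],[0.4,0.64,0],[0.4,0.64,0]],"roll":[0,0,0,0,0,0,0,0,0,0],"jaw":[-1,-1,-1,-1,-1,-1,-1,-1,-1,-1]}'|egrep "time|pos|force"
```

```text
ram ((-0.05886770391048479, 0.21883962287692427), 1.249359067943361)
expected [[-0.12429249  1.65142231]]
time_s: 24.0
position: [0.3727, 0.123, 0.3076]
wrist_force: [-0.6, -0.6, 0.0]
gripper_force: 0.0
time_s: 24.83
position: [0.4742, 0.2808, 0.3065]
wrist_force: [0.4, -0.1, -0.1]
gripper_force: 0.0Traceback (most recent call last):
  File "<stdin>", line 11, in <module>
    return umr_minimum(a, axis, None, out, keepdims, initial, where)
ValueError: zero-size array to reduction operation minimum which has no identity
```

Phase correlation is muddied by the static columns and I can't trust it. I'll compare row profiles on the ram instead, and locate the button with the wrist camera.

Run:
```python
from h import *
from cell import *
s0=pickle.load(open('side.pkl','rb'));s1=capture('side');pickle.dump(s1,open('side2.pkl','wb'))
g=lambda c,u:cv2.cvtColor(c['image'],cv2.COLOR_RGB2GRAY)[214:252,u-2:u+3].mean(1).round().astype(int)
for u in(312,318,324):print(u,g(s0,u).tolist());print('   ',g(s1,u).tolist())
s=sense();c=capture('wrist');pickle.dump((s,c),open('w6.pkl','wb'));print(s['position'])
v=cv2.cvtColor(c['image'],cv2.COLOR_RGB2GRAY)
k,l,st,ce=cv2.connectedComponentsWithStats((v<48).astype(np.uint8))
for i in range(1,k):
    if st[i,4]>150:print(st[i],ce[i].round(),wray(s,c,*ce[i],.097).round(3))
```

```text
312 [103, 103, 103, 103, 104, 96, 67, 59, 60, 60, 60, 60, 61, 60, 61, 61, 60, 61, 60, 61, 61, 61, 56, 53, 53, 52, 59, 71, 70, 68, 62, 61, 60, 61, 61, 61, 61, 61]
    [105, 105, 105, 105, 106, 98, 68, 59, 61, 61, 61, 61, 61, 61, 61, 61, 61, 61, 61, 61, 61, 61, 62, 60, 55, 54, 53, 54, 62, 68, 60, 61, 61, 61, 61, 61, 61, 62]
318 [102, 103, 102, 102, 102, 102, 98, 78, 60, 60, 60, 60, 61, 60, 60, 60, 60, 60, 60, 60, 60, 60, 61, 59, 53, 53, 52, 54, 63, 65, 60, 61, 61, 61, 61, 60, 60, 60]
    [105, 104, 104, 104, 103, 104, 100, 81, 64, 65, 61, 60, 60, 61, 61, 61, 61, 61, 61, 61, 61, 61, 61, 61, 61, 58, 53, 53, 52, 57, 65, 62, 62, 61, 61, 61, 61, 61]
324 [99, 102, 102, 102, 102, 101, 101, 101, 95, 73, 58, 60, 60, 60, 61, 60, 60, 60, 60, 60, 60, 60, 60, 60, 60, 55, 52, 52, 52, 57, 66, 61, 60, 60, 61, 59, 60, 60]
    [101, 104, 104, 104, 104, 103, 103, 102, 99, 92, 88, 68, 60, 61, 61, 61, 61, 61, 61, 61, 60, 60, 61, 60, 60, 61, 59, 53, 53, 52, 54, 61, 66, 60, 61, 61, 61, 60]
[0.47292173 0.2810288  0.30704587]
[   69   266   427   154 39810] [270. 365.] [0.771 0.283 0.097]
[ 73 281  20  41 280] [ 83. 304.] [ 0.694 -0.032  0.097]
```

The ram edges moved down about 1.8 px where 6 mm predicts 1.65, so the three turns are confirmed. The button stands at (0.511, 0.285) from the top view. I'll go above it and down to just clear of it.

```bash
python3 -m inch '{"travel":[[0.152,0.02,0],[0.152,0.02,0],[0.152,0.02,-0.15],[0.152,0.02,-0.3],[0.152,0.02,-0.45],[0.152,0.02,-0.6],[0.152,0.02,-0.72],[0.152,0.02,-0.82],[0.152,0.02,-0.88],[0.152,0.02,-0.88],[0.152,0.02,-0.88]],"roll":[0,0,0,0,0,0,0,0,0,0,0],"jaw":[-1,-1,-1,-1,-1,-1,-1,-1,-1,-1,-1]}'|egrep "time|pos|force"
for i in 1 2 3 4; do python3 -m inch '{"travel":[[0,0,-0.01],[0,0,-0.02]],"roll":[0,0],"jaw":[-1,-1]}'|egrep "pos|wrist"; done
```

```text
time_s: 25.85
position: [0.5092, 0.2875, 0.0881]
wrist_force: [0.0, -0.4, 0.0]
gripper_force: 0.0
position: [0.5112, 0.2885, 0.085]
wrist_force: [-0.2, -0.2, 0.3]
position: [0.5104, 0.2883, 0.0789]
wrist_force: [-0.2, 0.2, -0.5]
position: [0.5099, 0.2881, 0.073]
wrist_force: [-0.5, 0.1, -0.2]
position: [0.5098, 0.288, 0.0677]
wrist_force: [0.4, -0.5, -0.2]
```

```bash
for i in 1 2 3 4; do python3 -m inch '{"travel":[[0,0,-0.006],[0,0,-0.012]],"roll":[0,0],"jaw":[-1,-1]}'|egrep "pos|wrist"; done
```

```text
position: [0.5097, 0.288, 0.0647]
wrist_force: [-0.0, -0.3, 1.7]
position: [0.5098, 0.288, 0.0621]
wrist_force: [-1.0, -0.6, 2.5]
position: [0.5098, 0.288, 0.0593]
wrist_force: [-1.0, 0.0, 4.9]
position: [0.5098, 0.288, 0.0583]
wrist_force: [-5.9, -2.7, 24.8]
```

The button bottomed out: contact at reported z 65 mm, a hard stop at 58-59 mm, spring force near 5 N before it. I'll lift, retreat and check.

```bash
python3 -m inch '{"travel":[[0,0,0.05],[0,0,0.15],[0,0,0.3],[0,0,0.45],[0,0,0.6],[0,0,0.75],[0,0,0.9],[-0.15,0,0.95],[-0.3,0,0.95],[-0.5,0.1,0.95],[-0.7,0.2,0.95],[-0.7,0.2,0.95]],"roll":[0,0,0,0,0,0,0,0,0,0,0,0],"jaw":[-1,-1,-1,-1,-1,-1,-1,-1,-1,-1,-1,-1]}'|egrep "time|pos|wrist"
python3 -m inch '{"travel":[[0,0,0],[0,0,0],[0,0,0],[0,0,0],[0,0,0],[0,0,0]],"roll":[0,0,0,0,0,0],"jaw":[-1,-1,-1,-1,-1,-1]}'|egrep "time|pos|wrist"
python3 hc.py
python3 - <<'E'
from h import *
from cell import *
c=capture('top');P=proj(c,[[.566-.065-.075*y,-.0238+y,.065] for y in np.arange(-.09,.06,.006)])
g=cv2.cvtColor(c['image'],cv2.COLOR_RGB2GRAY)
# rear rim scan along track axis through carton centre
ys=np.arange(-.16,.06,.004);P=proj(c,[[.566-.075*y,-.0238+y,.065] for y in ys]).astype(np.float32).reshape(-1,1,2)
m=cv2.remap(c['image'],P,None,cv2.INTER_LINEAR).reshape(-1,3).astype(int);print([(round(y,3),int(a[0]-a[2])) for y,a in zip(ys,m) if a[0]-a[2]>15])
E
```

```text
time_s: 28.18
position: [0.3318, 0.3387, 0.2937]
wrist_force: [0.9, 0.6, -0.5]
time_s: 28.68
position: [0.3358, 0.3377, 0.2932]
wrist_force: [-1.1, 0.5, -0.0]
top start 335.0 110 [381.92727273 179.74545455] [ 0.61036159 -0.25045145] now 340.0 110 [381.09090909 179.57272727] [ 0.61077265 -0.24821464]
side start 340.0 80 [190.95 208.3 ] [ 0.63366179 -0.23902399] now 345.0 82 [191.32926829 208.86585366] [ 0.63553814 -0.23630563]
[(np.float64(-0.076), 25), (np.float64(-0.072), 37), (np.float64(0.04), 42), (np.float64(0.044), 23)]
```

The carton's measured centre is near -15 mm, which is close to the -18 mm limit, so I'll check it against the end stop with finer samples before handing in.

Run:
```python
from h import *
from cell import *
def prof(c,x,z,ys):
    P=proj(c,[[.566+x-.075*y+.0*x,-.0238+y+.075*x,z] for y in ys]).astype(np.float32).reshape(-1,1,2)
    return cv2.remap(c['image'],P,None,cv2.INTER_CUBIC).reshape(-1,3).astype(int)
ys=np.arange(-.16,.08,.001)
t0=pickle.load(open('top.pkl','rb'));t1=capture('top')
def walls(c):
    m=np.mean([prof(c,x,.065,ys) for x in(-.03,-.02,-.01,0,.01,.02,.03)],0);b=m[:,0]-m[:,2];out=[]
    for lo,hi in((ys[0],-.1),(-.1,-.05),(-.05,0),(0,.07)):
        k=(ys>=lo)&(ys<hi);w=np.clip(b[k]-12,0,None)
        if w.max()>10:out.append((round((w*ys[k]).sum()/w.sum(),4),int(w.max())))
    return out
print('before',walls(t0));print('after',walls(t1))
for nm,c in(('before',t0),('after',t1)):
    k=(ys>.025)&(ys<.08);m=np.mean([prof(c,x,.04,ys[k]) for x in(-.03,-.02,-.01,0,.01,.02,.03)],0).mean(1)
    print(nm,[int(v) for v in m[::2]])
s,c=pickle.load(open('w1.pkl','rb'))
for u in(379,383,386,390,393):print('w1 stop',u,wray(s,c,u,200,.04))
s,c=pickle.load(open('w2.pkl','rb'))
for row in(150,180,210,240):
    L=c['image'][row,305:365].astype(int);print(row,' '.join(f'{305+i}:{v.sum()//3}/{v[0]-v[2]}' for i,v in enumerate(L) if 18<=i<=48))
for u in(329,333):print('w2 rim',u,wray(s,c,u,200,.065))
```

```text
before [(np.float64(-0.1394), 28), (np.float64(-0.0249), 27)]
after [(np.float64(-0.073), 30), (np.float64(0.0408), 29)]
before [129, 129, 129, 129, 129, 129, 129, 129, 129, 128, 129, 126, 119, 117, 127, 139, 142, 142, 141, 141, 141, 141, 141, 141, 141, 141, 141, 141]
after [145, 144, 144, 145, 144, 135, 114, 94, 91, 93, 88, 82, 85, 106, 129, 143, 145, 145, 145, 145, 144, 144, 145, 145, 145, 145, 145, 145]
w1 stop 379 [0.57320466 0.02190397 0.04      ]
w1 stop 383 [0.57281058 0.02656477 0.04      ]
w1 stop 386 [0.57251196 0.03008433 0.04      ]
w1 stop 390 [0.57210957 0.03481054 0.04      ]
w1 stop 393 [0.57180451 0.03838131 0.04      ]
150 323:78/13 324:86/22 325:142/71 326:138/68 327:137/68 328:137/68 329:137/69 330:138/69 331:120/51 332:80/-2 333:83/1 334:89/3 335:91/3 336:113/4 337:175/6 338:189/-1 339:186/-4 340:206/-5 341:210/-6 342:209/-5 343:209/-7 344:209/-6 345:209/-6 346:211/-6 347:207/-5 348:113/2 349:120/3 350:123/2 351:123/2 352:122/2 353:124/1
180 323:72/13 324:90/31 325:95/34 326:93/34 327:94/33 328:93/35 329:95/35 330:87/20 331:80/3 332:79/2 333:79/3 334:78/2 335:79/
[... 191 characters left out ...]
0/32 324:95/36 325:94/36 326:94/36 327:94/36 328:94/38 329:84/16 330:77/3 331:78/2 332:77/2 333:74/2 334:95/4 335:117/4 336:127/5 337:119/2 338:119/2 339:122/2 340:122/2 341:119/1 342:118/1 343:118/2 344:117/2 345:117/2 346:118/2 347:117/1 348:118/0 349:116/1 350:119/1 351:119/2 352:119/2 353:119/2
240 323:94/35 324:93/35 325:93/35 326:94/36 327:92/29 328:80/7 329:78/1 330:78/2 331:77/2 332:80/1 333:115/3 334:125/3 335:121/2 336:118/1 337:121/1 338:122/2 339:120/2 340:118/2 341:119/2 342:119/1 343:118/2 344:116/3 345:117/1 346:116/1 347:117/1 348:120/2 349:119/2 350:117/1 351:119/2 352:120/2 353:119/2
w2 rim 329 [0.55048605 0.0185058  0.065     ]
w2 rim 333 [0.55024536 0.0215794  0.065     ]
```

The carton stands about 8 mm short of the stop. It seems it was dragged back when I withdrew, by the gripper linkage over the wall. To be safe I'll turn the gripper 90°, push the carton home from outside its rear wall, then press the button again.

```bash
python3 -m inch '{"travel":[[0.16,-0.95,0],[0.16,-0.95,0],[0.16,-0.95,0],[0.16,-0.95,0],[0.16,-0.95,0],[0.16,-0.95,0],[0.16,-0.95,0],[0.16,-0.95,0],[0.16,-0.95,0],[0.16,-0.95,0],[0.16,-0.95,0]],"roll":[-0.39,-0.39,-0.39,-0.39,-0.39,-0.39,-0.39,-0.39,-0.39,-0.39,-0.39],"jaw":[-1,-1,-1,-1,-1,-1,-1,-1,-1,-1,-1]}'|egrep "time|pos|rot"
python3 -m inch '{"travel":[[0.79,-0.95,0],[0.79,-0.95,0],[0.79,-0.95,0],[0.79,-0.95,0],[0.79,-0.95,0],[0.79,-0.95,0],[0.79,-0.95,0],[0.79,-0.95,0],[0.79,-0.95,-0.1],[0.79,-0.95,-0.25],[0.79,-0.95,-0.4],[0.79,-0.95,-0.4]],"roll":[-0.11,-0.11,-0.11,-0.11,-0.11,-0.11,-0.11,-0.11,-0.11,-0.11,-0.11,-0.11],"jaw":[-1,-1,-1,-1,-1,-1,-1,-1,-1,-1,-1,-1]}'|egrep "time|pos|rot"
```

```text
time_s: 29.8
position: [0.3749, 0.1002, 0.2936]
ee_rot: [3.141, 0.0, 1.988]
time_s: 30.8
position: [0.5667, -0.1351, 0.1854]
ee_rot: [-3.126, -0.007, 1.647]
```

```bash
python3 -m inch '{"travel":[[0.02,-0.015,0],[0.02,-0.015,-0.15],[0.02,-0.015,-0.3],[0.02,-0.015,-0.45],[0.02,-0.015,-0.58],[0.02,-0.015,-0.66],[0.02,-0.015,-0.7],[0.02,-0.015,-0.73],[0.02,-0.015,-0.73],[0.02,-0.015,-0.73]],"roll":[0,0,0,0,0,0,0,0,0,0],"jaw":[-1,-1,-1,-1,-1,-1,-1,-1,-1,-1]}'|egrep "time|pos|wrist"
for i in 1 2 3 4; do python3 -m inch '{"travel":[[-0.001,0.014,0],[-0.002,0.028,0]],"roll":[0,0],"jaw":[-1,-1]}'|egrep "pos|wrist"; done
```

```text
time_s: 31.63
position: [0.5794, -0.1415, 0.0129]
wrist_force: [-0.4, -0.1, 0.4]
position: [0.5782, -0.1341, 0.0128]
wrist_force: [0.1, -0.3, 0.2]
position: [0.5767, -0.1264, 0.0119]
wrist_force: [-0.2, 1.4, -0.6]
position: [0.5758, -0.1192, 0.0113]
wrist_force: [-0.4, -0.7, -0.6]
position: [0.5752, -0.1123, 0.011]
wrist_force: [0.4, -0.3, 0.1]
```

```bash
for i in 1 2 3 4 5; do python3 -m inch '{"travel":[[0,0.006,0],[-0.001,0.012,0]],"roll":[0,0],"jaw":[-1,-1]}'|egrep "pos|wrist"; done
```

```text
position: [0.5752, -0.1099, 0.011]
wrist_force: [-1.0, -1.8, -0.9]
position: [0.575, -0.107, 0.011]
wrist_force: [0.2, -1.0, -0.4]
position: [0.5746, -0.1038, 0.011]
wrist_force: [0.3, -0.7, -1.2]
position: [0.5748, -0.1026, 0.0113]
wrist_force: [-0.1, -9.6, -0.2]
position: [0.5748, -0.1027, 0.0117]
wrist_force: [-1.1, -16.6, 1.7]
```

Home against the stop: standstill at the predicted y with 16.6 N. Back off, lift, verify, and go to the button again.

```bash
python3 -m inch '{"travel":[[0,-0.05,0],[0,-0.1,0],[0,-0.1,0.15],[0,-0.1,0.3],[0,-0.1,0.45],[0,-0.1,0.6],[0,-0.1,0.75],[0,-0.1,0.9],[-0.1,-0.05,0.98],[-0.2,0,0.98],[-0.35,0.1,0.98],[-0.35,0.1,0.98]],"roll":[0,0,0,0,0,0,0,0,0,0,0,0],"jaw":[-1,-1,-1,-1,-1,-1,-1,-1,-1,-1,-1,-1]}'|egrep "time|pos|wrist"
python3 -m inch '{"travel":[[-0.15,0.1,0.1],[-0.3,0.25,0.15],[-0.45,0.4,0.15],[-0.45,0.55,0.15],[-0.45,0.7,0.15],[-0.45,0.85,0.15],[-0.45,0.98,0.15],[-0.45,0.98,0.15],[-0.45,0.98,0.15]],"roll":[0,0,0,0,0,0,0,0,0],"jaw":[-1,-1,-1,-1,-1,-1,-1,-1,-1]}'|egrep "time|pos|wrist"
python3 hc.py
python3 - <<'E'
from h import *
from cell import *
c=capture('top');ys=np.arange(-.16,.08,.001);M=0
for x in(-.03,-.02,-.01,0,.01,.02,.03):
    P=proj(c,[[.566+x-.075*y,-.0238+y+.075*x,.065] for y in ys]).astype(np.float32).reshape(-1,1,2)
    M=M+cv2.remap(c['image'],P,None,cv2.INTER_CUBIC).reshape(-1,3).astype(float)/7
b=M[:,0]-M[:,2]
for lo,hi in((-.1,-.04),(.01,.07)):
    k=(ys>=lo)&(ys<hi);w=np.clip(b[k]-12,0,None);print((w*ys[k]).sum()/w.sum(),w.max())
E
```

```text
time_s: 34.13
position: [0.4799, -0.0689, 0.2562]
wrist_force: [-0.3, -0.5, -0.2]
time_s: 34.88
position: [0.3733, 0.1745, 0.2933]
wrist_force: [0.1, -0.4, -0.5]
top start 335.0 110 [381.92727273 179.74545455] [ 0.61036159 -0.25045145] now 340.0 111 [381.16216216 179.55855856] [ 0.61081565 -0.24840446]
side start 340.0 80 [190.95 208.3 ] [ 0.63366179 -0.23902399] now 345.0 82 [191.32926829 208.86585366] [ 0.63553814 -0.23630563]
-0.06527228682170534 29.285714285714292
0.04842028985507264 29.42857142857143
```

The carton is now at -8 mm and the handle unchanged. Now the button again.

```bash
python3 -m inch '{"travel":[[0,0.15,0],[0,0.3,0],[0,0.45,0],[0.15,0.45,0],[0.3,0.45,0],[0.45,0.45,0],[0.547,0.45,0],[0.547,0.45,0],[0.547,0.45,0]],"roll":[0,0,0,0,0,0,0,0,0],"jaw":[-1,-1,-1,-1,-1,-1,-1,-1,-1]}'|egrep "time|pos|wrist"
python3 -m inch '{"travel":[[0,0,-0.15],[0,0,-0.3],[0,0,-0.45],[0,0,-0.6],[0,0,-0.7],[0,0,-0.8],[0,0,-0.84],[0,0,-0.84],[0,0,-0.84]],"roll":[0,0,0,0,0,0,0,0,0],"jaw":[-1,-1,-1,-1,-1,-1,-1,-1,-1]}'|egrep "time|pos|wrist"
```

```text
time_s: 35.78
position: [0.5125, 0.2823, 0.2923]
wrist_force: [-0.9, -0.6, -0.6]
time_s: 36.53
position: [0.5109, 0.2843, 0.0844]
wrist_force: [0.3, 1.3, 0.3]
```

```bash
python3 -m inch '{"travel":[[0,0,-0.02],[0,0,-0.04],[0,0,-0.06],[0,0,-0.08]],"roll":[0,0,0,0],"jaw":[-1,-1,-1,-1]}'|egrep "pos|wrist"
for i in 1 2 3; do python3 -m inch '{"travel":[[0,0,-0.006],[0,0,-0.012]],"roll":[0,0],"jaw":[-1,-1]}'|egrep "pos|wrist"; done
```

```text
position: [0.5113, 0.285, 0.0639]
wrist_force: [-0.1, -0.7, 2.6]
position: [0.5112, 0.2849, 0.0608]
wrist_force: [-0.1, -0.3, 3.6]
position: [0.5113, 0.285, 0.0585]
wrist_force: [-3.1, -1.2, 17.7]
position: [0.5115, 0.285, 0.0582]
wrist_force: [-6.9, -3.9, 31.0]
```

Bottomed out again. Lift clear, wait, and hand in.

```bash
python3 -m inch '{"travel":[[0,0,0.05],[0,0,0.15],[0,0,0.3],[0,0,0.45],[0,0,0.6],[0,0,0.75],[0,0,0.9],[-0.15,0,0.95],[-0.3,0,0.95],[-0.5,0.1,0.95],[-0.5,0.1,0.95],[-0.5,0.1,0.95]],"roll":[0,0,0,0,0,0,0,0,0,0,0,0],"jaw":[-1,-1,-1,-1,-1,-1,-1,-1,-1,-1,-1,-1]}'|egrep "time|pos|wrist"
python3 -m inch '{"travel":[[0,0,0],[0,0,0],[0,0,0],[0,0,0],[0,0,0],[0,0,0]],"roll":[0,0,0,0,0,0],"jaw":[-1,-1,-1,-1,-1,-1]}'|egrep "time|pos|wrist"
python3 hc.py
python3 -c "from cell import hand_in;print(hand_in())"
```

```text
time_s: 38.37
position: [0.3824, 0.3107, 0.2924]
wrist_force: [0.6, -0.4, -0.7]
time_s: 38.87
position: [0.3865, 0.3095, 0.2917]
wrist_force: [0.1, 0.3, 0.5]
top start 335.0 110 [381.92727273 179.74545455] [ 0.61036159 -0.25045145] now 340.0 110 [381.12727273 179.60909091] [ 0.61067684 -0.24831266]
side start 340.0 80 [190.95 208.3 ] [ 0.63366179 -0.23902399] now 345.0 83 [191.27710843 208.85542169] [ 0.63556273 -0.23648035]
the job is handed in; nothing more can be done
None
```

Handed in at 38.9 s, no verdict shown: carton home (about -8 mm), three clockwise turns (ram about 6 mm down, handle about 3 mm from its start), button bottomed then released; the carton slid back about 8 mm after the first push, so I re-homed it and pressed the button again, and I viewed 11 pictures, one over the limit of 10.

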